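# Free a sagging gate bolt and hold the gate ajar

## Robot

A 6-joint arm with a two-finger parallel gripper is mounted at the origin on a cart in front of the work surface, level with it; the furniture and walls round the work are solid. World frame = base frame: x ahead of the robot, y to its left, z up, the work surface at z = 0. Lengths are in m, angles in rad, forces in N, time in s.
With the tool pointing down it reaches from about 0.325 to 0.875 m from the base axis. Payload 4.4 kg.
Tool frame: the origin (TCP) lies at the centre of the arm's flange, where the gripper is bolted on; the fingertips stand 173 mm ahead of it and the grasp point (between the pads) lies 155 mm ahead of it; z points along the fingers, y is the line along which they close (so a half turn about z gives the same grasp; the last joint's range is limited). The gripper opens to 85 mm and grips with 20 to 120 N. Pads are 22 mm wide; open, the fingers measure 114 mm over their backs; the gripper's body (76 mm by 85 mm) begins 54 mm behind the grasp point. The pads swing forward as they close: fully open they stand 13 mm farther back than shut.
Start: joints at [1.151, 0.207, 1.542, -0, 1.393, -0.15], TCP at [0.153, 0.554, 0.405] pointing down, gripper open.
Joint ranges: [-2.73, 2.73], [-0.86, 2.22], [0.23, 2.46], [-1.11, 4.25], [0.08, 2.63], [-2.82, 2.82]. Speed limits (rad/s): [2.79, 2.79, 3.14, 3.14, 3.14, 3.14].

## Interface

Orientations are given as [roll, pitch, yaw] about the fixed x, y, z axes, in that order (R = Rz(yaw) Ry(pitch) Rx(roll)).
In Python, from bench import sense, get_image, camera_info, job_done, cut_out gives the robot as it stands.
- The arm moves only by the shell command python3 -m handwheel 'ROWS' [FORCE]. ROWS is JSON, a list of rows, each a list of 3 entries, a list of its own where there are three numbers: the finger opening in cm, from 0 to 8.54, then the shift along the tool's x, y, z in cm, then the turn about the tool's z in rad. A call has 1 to 5 rows; each row shifts and turns the commanded pose from where the row before left it, along the tool's axes as they then stand; what a row does not reach is not made up. A row lasts 1/12 s, in which the tool goes at most 41.7 mm and 7.16 degrees, less where a joint would pass 70% of its speed; a pose out of reach is approached as far as the arm can. A call with a gripper value outside its range is refused whole. The fingers move at their own pace and stop on an object; FORCE is the grip in N (left out, the last holds). Time passes only in rows, so rows that do not move let the fingers close. It gives the time, the measured TCP pose, the force, the opening and the grip force at its end, in the units of the state.
- sense(): the state, without advancing time (a new reading comes with each control period).
- get_image(name): name is "scene" or "top" or "wrist"; returns the picture (420x560x3 uint8, red, green, blue); there is no depth.
- camera_info(name): a dict with "fov_y" (degrees; the focal length in pixels is half the picture's height over the tangent of half this angle, whatever the lens; pixels are square), "cx", "cy" (the principal point, pixels), "R" (3x3) and "t" (3): a world point X has camera coordinates R X + t. Camera axes: x right, y down, z forward; pixel columns grow to the right and rows downward; lengths in m; the calibration is good to about 2 mm. A picture is of the moment at which its call begins: read the wrist's pose just before it. camera_info takes no time and is no camera call; for the wrist camera it gives the pose at the moment of the call.
- job_done(): hands the job in; it is judged then, once.
Trained networks look in the newest picture that a camera, given by its name, has taken for a name from the list of things; names that differ only in an ending like _2 or _b are one class to them, and where a whole thing is asked for, a point or a joint stands for the part that bears it (a point fixed in the world has none). Each returns a list of dicts, best first, with "p" (0 to 1); they miss things now and then, are a little off and sometimes report something else, mostly with a low value. They report only what shows in the picture. A call takes as long as a camera call.
- cut_out(camera, query): "region" (420x560 bool, what is visible of it) and "box" ([centre column, centre row, width, height] in pixels, round what is visible of it).
The state is a dict: "t": time; "joints": joint angles; "joint_vel": joint speeds; "joint_torque": joint torques, N m; "eef_pos": TCP position; "tcp_rot": TCP orientation; "wrist_force": force on the tool from outside, world axes, zero at the start; "ft_torque": the same for the moment, N m; "finger_gap": opening from 0.0 (shut) to 1.0 (fully open); "grip_force": force on a finger pad.
Only numpy, scipy, OpenCV 4.12 (cv2) and the standard library are available. Lean on these libraries where they do the work, as an engineer would, in place of code of your own. Each camera call takes 0.05 s, during which the arm holds its last target. There are 200 camera calls.

## Task

The bolt on the gate of the small clear-walled bay has sagged, so that its hooked nose hangs behind the bent-up lip of the keeper. Take the bolt by its upright handle, lift it so that the nose passes over the lip while you draw the bolt back toward the hinge, without forcing it against the keeper; then swing the gate toward you and finish while still holding it by the bolt handle, ajar at about 30 degrees against its closing spring, without letting go. Leave the other things where they stand.

Things in the scene. Friction and masses are not known exactly. Their poses are not given: they have to be found in the camera images.
- bay: fixed bay on the worktop: white base plate 190 x 280 x 8 mm, clear walls 126 mm high at back and sides, aluminium posts 166 mm high at the front corners. Origin: centre of the underside. Its x axis is level and points from the front (the gate side, toward the robot) to the back, y points to the left as seen from the front, z up. The shut gate fills the front, its plane across x = -0.08 m; its top edge is 159 mm above the worktop. Only its position and yaw vary.
- gate_hinge (a point): point on the gate's upright hinge axis at the left front of the bay, 200 mm above the worktop; its axes turn with the gate (equal to the bay's axes when the gate is shut)
- handle_center (a point): centre of the bolt's handle: an upright black rounded block 16 mm (gate x) x 20 mm (gate y) x 36 mm high on an 8 x 12 mm stalk that stands up from the bolt; free on all sides and above the gate's top. With the gate shut and the bolt home and sagged it is 205 mm above the worktop, 8 mm in front of and 171.5 mm to the right of the hinge axis. Its axes are the gate's axes: y points to the hinge side, which is the way the bolt is drawn. It moves with the bolt.
- gate (a joint): swing of the gate in rad: 0 shut, grows as the free (right-hand) edge swings out toward the robot, up to 1.4. It turns clockwise seen from above. A light spring shuts it (about 2 N at the handle at 0.5 rad), so it stays ajar only while it is held. It cannot open until the bolt is drawn 0.025 m.
- bolt_draw (a joint): how far the bolt is drawn to the left along the gate toward the hinge, in m: 0 fully home in the keeper, 0.036 fully drawn (stop). Starts at 0 to 0.005. The nose meets the lip at 0.007 unless lifted; the nose is out of the keeper beyond 0.025. It slides with about 1 N of friction and stays where it is left.
- bolt_lift (a joint): how far the bolt is lifted straight up in its tall worn guides, in m: 0 sagged, 0.018 the upper stop. The nose clears the lip when this is above 0.0085. The bolt (0.13 to 0.22 kg with its handle) falls back when let go.
- keeper: fixed steel keeper on the bay's right front post, an open-topped channel 36 mm long into which the bolt's nose hangs; its edge next to the gate is bent up into a lip 4 mm thick. Its origin and axes are those of the bay
- bolt_handle: the same handle block with its stalk; origin at the block's centre, axes those of the gate
- amber_bottle: bystander: brown bottle with black cap, 58 mm across, 115 mm high, standing in the bay; origin at the centre of its underside
- petri_dishes: bystander: stack of flat round dishes 82 mm across, 22 mm high, in the bay; origin at the centre of its underside
- tube_rack: bystander: white rack with capped tubes, 78 x 146 x 50 mm, on the worktop; origin at the centre of its underside
- timer: bystander: white bench timer 47 x 68 x 66 mm on the worktop; origin at the centre of its underside

How it is judged:
On the way, in this order (a step that is already met when the one before it is completed fails the run):
1. the bolt has been lifted so far that its nose can pass the lip (value of joint bolt_lift above 0.0075 m).
2. the bolt is drawn out of the keeper (value of joint bolt_draw above 0.022 m).
3. the gate has been swung ajar (value of joint gate above 0.3 rad), for 0.1 s.
At the end, for the whole second after the job is handed in: The gate stands still between 0.35 and 0.70 rad (20 to 40 degrees) open, the bolt is still drawn by more than 20 mm, the fingers hold the bolt handle (more than 1 N), and every bystander is within 30 mm of where it stood (value of joint gate between 0.35 and 0.7 rad and value of joint bolt_draw above 0.02 m and velocity of joint gate between -0.05 and 0.05 rad/s and contact force between the fingers and bolt_handle above 1 N and distance of each of amber_bottle, petri_dishes, tube_rack, timer from where it was at the start of the episode below 0.03 m); the arm keeps its last pose, push and grip.
It fails at once if the keeper is forced or struck with more than 25 N (contact force between keeper and anything else above 25 N).
It fails at once if a bystander is disturbed (moved more than 30 mm) (distance of any of amber_bottle, petri_dishes, tube_rack, timer from where it was at the start of the episode above 0.03 m).
It also fails if it takes over 38 s, if anything falls off the work surface, if the arm or the gripper's body presses on something with over 40 N, if the wrist force passes 120 N, or if a joint passes its speed limit or range.

## Working session

There is one attempt and no reset: what is moved stays moved. The work goes in short steps, Python scripts to look and compute and a shell command to move; the robot and the scene stay as the last step left them, time stands still between calls to the robot, and variables do not carry over. Pictures are saved under pics/ and viewed, at most 10 in all, crops included, and the job is handed in when it is done.

```bash
mkdir -p pics; ls; cat > h.py <<'E'
import numpy as np, cv2
from bench import *
def K(n):
    c=camera_info(n); f=210/np.tan(np.radians(c["fov_y"])/2)
    return f,c["cx"],c["cy"],np.array(c["R"]),np.array(c["t"])
def proj(n,X):
    f,cx,cy,R,t=K(n); p=R@np.array(X)+t; return cx+f*p[0]/p[2], cy+f*p[1]/p[2]
def ray(n,u,v):
    f,cx,cy,R,t=K(n); d=R.T@np.array([(u-cx)/f,(v-cy)/f,1]); return -R.T@t, d/np.linalg.norm(d)
def at_z(n,u,v,z):
    o,d=ray(n,u,v); return o+d*(z-o[2])/d[2]
def save(n,name):
    im=get_image(n); cv2.imwrite("pics/"+name,im[...,::-1]); return im
def tri(a,b):
    (o1,d1),(o2,d2)=a,b
    s=np.linalg.lstsq(np.c_[d1,-d2],o2-o1,rcond=None)[0]
    p,q=o1+s[0]*d1,o2+s[1]*d2; return (p+q)/2,np.linalg.norm(p-q)
E
python3 - <<'E'
from h import *
s=sense();print({k:np.round(v,3) for k,v in s.items()})
a=save("scene","s1.png");b=save("top","t1.png")
cv2.imwrite("pics/st.png",np.hstack([cv2.resize(a,(400,300)),cv2.resize(b,(400,300))])[...,::-1])
rs={}
for n in("scene","top"):
    for q in("bolt_handle","keeper","gate","bay"):
        for r in cut_out(n,q)[:2]:
            m=np.argwhere(r["region"]); print(n,q,round(r["p"],2),np.round(r["box"],1),m.mean(0)[::-1].round(1))
            if q=="bolt_handle" and n not in rs: rs[n]=ray(n,*r["box"][:2])
if len(rs)==2: print(tri(rs["scene"],rs["top"]))
for n in("scene","top"): f,cx,cy,R,t=K(n); print(n,f,-R.T@t,R.round(2).tolist())
E
```

```text
pics
{'t': np.float64(0.0), 'joints': array([ 1.151,  0.207,  1.543, -0.   ,  1.393, -0.151]), 'joint_vel': array([-0.001,  0.   ,  0.   ,  0.   , -0.   ,  0.001]), 'joint_torque': array([-0.0000e+00, -3.8306e+01, -2.9159e+01, -0.0000e+00,  1.1000e-02,
        0.0000e+00]), 'eef_pos': array([0.153, 0.554, 0.404]), 'tcp_rot': array([-3.139, -0.   ,  2.873]), 'wrist_force': array([ 0.309, -1.098, -1.065]), 'ft_torque': array([0.036, 0.062, 0.019]), 'grip_force': np.float64(0.0), 'finger_gap': np.float64(1.002)}
scene bolt_handle 0.58 [316.8 244.    7.3  15. ] [313.5 244.2]
scene keeper 0.55 [287.3 238.4  13.6   9. ] [288.6 236.3]
scene gate 0.66 [328.2 272.1  73.6  67.9] [324.5 273.4]
scene bay 0.77 [309.9 299.  129.5 134.2] [309.3 297.7]
scene bay 0.2 [314.2 243.5   7.9  16.8] [313.1 245.4]
top bolt_handle 0.43 [217.3 203.3  10.    7.6] [216.2 199.4]
top keeper 0.55 [244.8 199.6  11.   12.2] [245.5 200.5]
top keeper 0.51 [203.4 204.2  81.8  29.3] [200.1 204.9]
top gate 0.71 [202.4 205.7  80.1  30.8] [201.5 204.4]
top bay 0.64 [197.8 181.7 102.9  81.5] [196.5 183.3]
(array([0.56001089, 0.33257628, 0.18544338]), np.float64(0.002826361254295118))
scene 390.3074760013239 [0.91978687 0.601401   1.11621379] [[-0.75, 0.66, -0.01], [0.57, 0.65, -0.5], [-0.32, -0.39, -0.86]]
top 464.41907681352933 [0.28489504 0.16797989 1.53210032] [[0.02, -1.0, 0.01], [-0.98, -0.02, -0.2], [0.2, -0.01, -0.98]]
```

```bash
python3 - <<'E'
import cv2,numpy as np
a=cv2.imread("pics/s1.png")[190:390,220:420];b=cv2.imread("pics/t1.png")[120:270,130:280]
cv2.imwrite("pics/c1.png",np.hstack([cv2.resize(a,(400,400),interpolation=2),cv2.resize(b,(400,400),interpolation=2)]))
E
```

```text
(no output)
```

View pics/st.png

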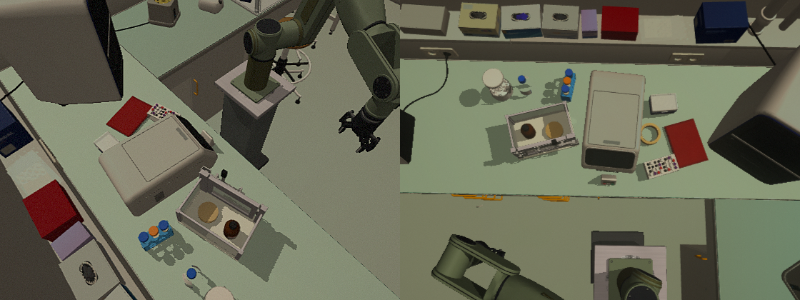

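View pics/c1.png

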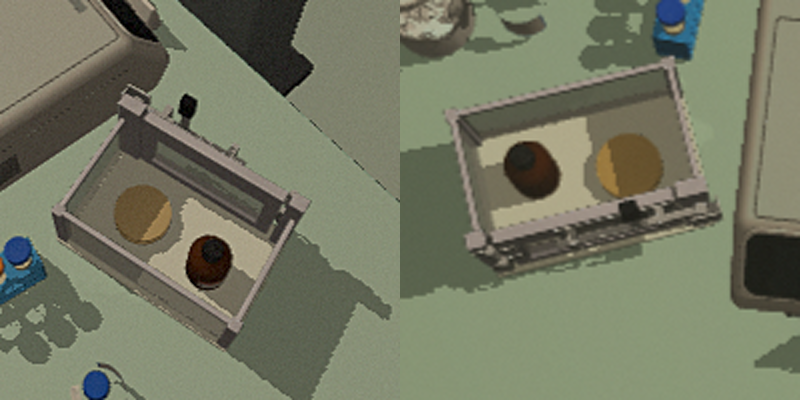

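Both views show the bay left of centre. The black handle is at about scene (314,243) and top (215.5,199), and the keeper post is on its right beside a large instrument. The gate hinge is on the left.

```bash
python3 - <<'E'
from h import *
S=lambda x,y:(220+x/2,190+y/2)
T=lambda x,y:(130+(x-400)*.375,120+y*.375)
P=lambda a,b:tri(ray("scene",*S(*a)),ray("top",*T(*b)))
print("handle top",P((188,97),(628,205)),"mid",P((188,106),(628,210)))
k=P((132,102),(690,186));h=P((292,205),(478,242));print("posts",k,h)
d=h[0]-k[0];print("len",np.linalg.norm(d),"bay y ang",np.arctan2(d[1],d[0]),"yaw",np.arctan2(-d[0],d[1]))
print("machine top corner",at_z("top",*T(740,240),0.15))
E
```

```text
handle top (array([0.57075402, 0.33146   , 0.22998949]), np.float64(0.0012538441797816371)) mid (array([0.57039803, 0.3338858 , 0.2068702 ]), np.float64(0.0018458483087058109))
posts (array([0.60790036, 0.26945096, 0.16974179]), np.float64(0.0029325573378077125)) (array([0.54379438, 0.50691107, 0.14828234]), np.float64(0.00783146743602593))
len 0.24689550877249636 bay y ang 1.8344758088949622 yaw 0.26367948210006553
machine top corner [0.54984372 0.2132181  0.15      ]
```

```bash
python3 -m handwheel '[[8,[-1,0,-2.5],0],[8,[-2.5,-0.8,-2.5],0],[8,[-3,-0.8,-2],0],[8,[-3,-0.8,0],0],[8,[-3,-0.8,0],0]]' 40
python3 -m handwheel '[[8,[-3,-0.8,0],0],[8,[-3,-0.8,0],0],[8,[-3,-0.8,0],0],[8,[-3,-0.8,0],0],[8,[-3,-0.8,0],0]]'
python3 -m handwheel '[[8,[0,0,0],-0.11],[8,[0,0,0],-0.11],[8,[0,0,0],-0.11],[8,[0,0,0],-0.1],[8,[0,0,0],-0.1]]'
```

```text
t: 0.92
eef_pos: [0.2657, 0.4899, 0.4773]
tcp_rot: [3.137, 0.002, 2.874]
wrist_force: [0.7, 0.3, 0.0]
finger_gap: 0.935
grip_force: 0.0
t: 1.33
eef_pos: [0.3999, 0.4109, 0.4749]
tcp_rot: [3.141, 0.0, 2.873]
wrist_force: [-0.3, 0.7, 0.1]
finger_gap: 0.936
grip_force: 0.0
t: 1.75
eef_pos: [0.3989, 0.4117, 0.4747]
tcp_rot: [3.142, -0.0, -2.876]
wrist_force: [-0.0, -0.3, 0.3]
finger_gap: 0.938
grip_force: 0.0
```

```bash
python3 -m handwheel '[[6,[-2.3,-1.3,0],0],[6,[-2.3,-1.3,0],0],[6,[-2.3,-1.3,0],0],[6,[0,0,0],0]]'
python3 - <<'E'
from h import *
save("wrist","w1.png")
print(proj("wrist",[.5704,.3339,.205]))
f,cx,cy,R,t=K("wrist");print(f,-R.T@t,R[2].round(2))
for q in("bolt_handle","keeper"):
  for r in cut_out("wrist",q)[:2]:print(q,r["p"],r["box"])
E
```

```text
t: 2.08
eef_pos: [0.4791, 0.3904, 0.4742]
tcp_rot: [-3.14, 0.002, -2.884]
wrist_force: [0.4, 0.1, 0.3]
finger_gap: 0.698
grip_force: 0.0
(np.float64(186.2678436967882), np.float64(297.02013648638695))
315.73310480350233 [0.40841452 0.37153464 0.44349892] [ 0.27  0.07 -0.96]
bolt_handle 0.16 [209.4, 262.4, 165.6, 22.5]
keeper 0.61 [130.7, 256.9, 49.0, 35.9]
```

View pics/w1.png

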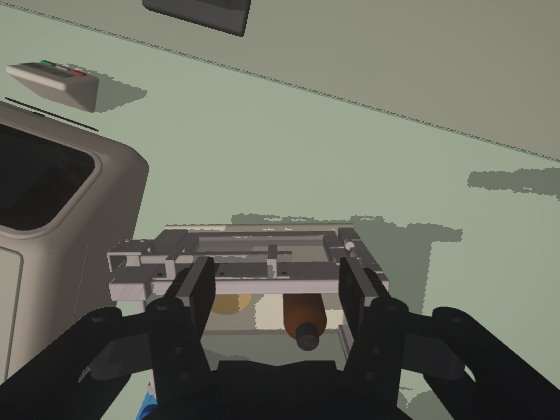

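The bay shows square to the tool. The gate runs from about (110,285) to (385,285), and the handle is hidden by the left finger near (186,297). I'll shift sideways to bring it between the fingers.

```bash
python3 -m handwheel '[[6,[-1,-2.7,0],0],[6,[-1,-2.7,0],0],[6,[-1,-2.5,0],0],[6,[0,0,0],0]]'
python3 - <<'E'
from h import *
im=save("wrist","w2.png")
print(sense()["tcp_rot"],sense()["eef_pos"])
print(proj("wrist",[.5704,.3339,.205]),proj("wrist",[.5704,.3339,.223]))
for q in("bolt_handle","keeper"):
  for r in cut_out("wrist",q)[:2]:print(q,r["p"],r["box"])
E
```

```text
t: 2.57
eef_pos: [0.5262, 0.3208, 0.4748]
tcp_rot: [-3.139, 0.001, -2.884]
wrist_force: [-0.9, -0.0, -0.4]
finger_gap: 0.704
grip_force: 0.0
[-3.14147560e+00 -8.92733716e-05 -2.88269589e+00] [0.52509882 0.3222638  0.47480001]
(np.float64(278.05936607390134), np.float64(266.38421891608385)) (np.float64(278.1368843100048), np.float64(276.8075411023947))
bolt_handle 0.68 [276.8, 256.4, 23.4, 52.3]
keeper 0.89 [203.8, 232.6, 38.8, 31.4]
```

View pics/w2.png

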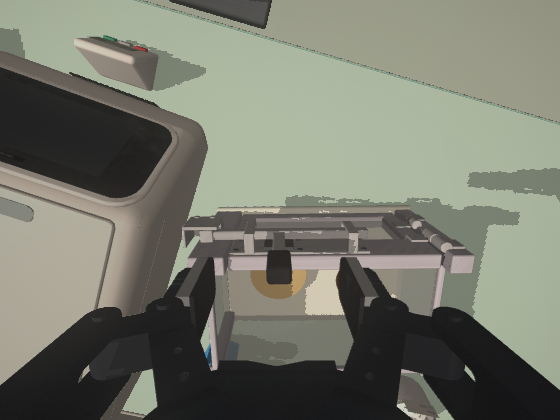

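The handle is at (279,266), where it was predicted and centred between the fingers. The yaw matches the gate, so I'll go over it and down.

```bash
python3 -m handwheel '[[5.5,[-2.35,0,0],0],[5.5,[-2.35,0,0],0],[5.5,[0,0,2],0],[5.5,[0,0,2],0],[5.5,[0,0,0],0]]'
python3 -m handwheel '[[5,[0,0,2.5],0],[5,[0,0,2.5],0],[5,[0,0,1.5],0],[5,[0,0,1],0],[5,[0,0,0],0]]'
python3 - <<'E'
from h import *
im=save("wrist","w3.png"); save("scene","s3.png");s=sense();print(s["eef_pos"],s["tcp_rot"],s["wrist_force"],proj("wrist",[.5704,.3339,.205]))
b=cv2.imread("pics/s3.png")[180:280,250:383]
a=cv2.imread("pics/w3.png")
cv2.imwrite("pics/c3.png",np.hstack([cv2.resize(a,(400,300)),cv2.resize(b,(400,300),interpolation=2)]))
E
```

```text
t: 3.13
eef_pos: [0.5683, 0.3367, 0.4294]
tcp_rot: [-3.141, -0.009, -2.878]
wrist_force: [0.2, 0.1, -1.1]
finger_gap: 0.643
grip_force: 0.0
t: 3.55
eef_pos: [0.5688, 0.3362, 0.3574]
tcp_rot: [-3.141, -0.005, -2.879]
wrist_force: [-0.4, -0.4, -0.1]
finger_gap: 0.584
grip_force: 0.0
[0.57005564 0.33630367 0.36075441] [ 3.14133528e+00  1.12810703e-03 -2.87947852e+00] [ 0.27972036 -0.26487383  0.27756082] (np.float64(274.29898752525503), np.float64(285.37297666667604))
```

View pics/c3.png

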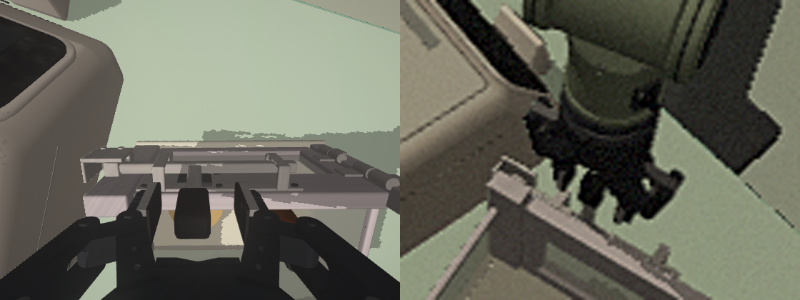

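The handle sits between the pads, about 2 mm toward the keeper side. I'll trim that and close.

```bash
python3 -m handwheel '[[4,[0,-0.2,0],0],[3,[0,0,0],0],[1.5,[0,0,0],0],[1.5,[0,0,0],0],[1.5,[0,0,0],0]]' 40
python3 -m handwheel '[[1.5,[0,0,0],0],[1.5,[0,0,0],0],[1.5,[0,0,0],0]]'
python3 -c "
from h import *
print(sense()['eef_pos'])"
```

```text
t: 4.07
eef_pos: [0.5712, 0.3337, 0.3616]
tcp_rot: [3.141, 0.003, -2.88]
wrist_force: [-0.5, 0.1, 4.9]
finger_gap: 0.227
grip_force: 40.4
t: 4.32
eef_pos: [0.5712, 0.3338, 0.3615]
tcp_rot: [3.141, 0.003, -2.88]
wrist_force: [-1.1, -0.2, 6.0]
finger_gap: 0.227
grip_force: 40.5
[0.57123398 0.33376505 0.36153996]
```

Gripped, with a gap of about 19–20 mm. Now I'll lift 13 mm.

```bash
python3 -m handwheel '[[1.5,[0,0,-0.3],0],[1.5,[0,0,-0.4],0],[1.5,[0,0,-0.4],0],[1.5,[0,0,-0.2],0],[1.5,[0,0,0],0]]'
python3 - <<'E'
from h import *
s=sense();print(s["eef_pos"],s["wrist_force"],s["finger_gap"]);save("wrist","w4.png");save("scene","s4.png")
a=cv2.imread("pics/w3.png")[160:400,60:560];c=cv2.imread("pics/w4.png")[160:400,60:560]
cv2.imwrite("pics/c4.png",np.hstack([cv2.resize(a,(400,192)),cv2.resize(c,(400,192))]))
E
```

```text
t: 4.73
eef_pos: [0.5709, 0.3337, 0.373]
tcp_rot: [-3.142, 0.0, -2.88]
wrist_force: [0.9, 0.3, -2.0]
finger_gap: 0.224
grip_force: 39.6
[0.57085155 0.33371015 0.37298894] [ 0.85477194  0.3251597  -2.01879162] 0.2241504142390495
```

View pics/c4.png

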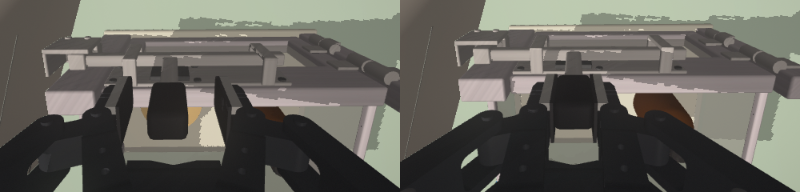

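The handle sits well in the pads and the wrist carries about 2 N, which is the bolt's weight, so the bolt is lifted about 11.5 mm. I'll go a little higher, then draw.

```bash
python3 -m handwheel '[[1.5,[0,0,-0.25],0],[1.5,[0,0,0],0],[1.5,[0,0.3,0],0],[1.5,[0,0.3,0],0],[1.5,[0,0.3,0],0]]'
python3 -m handwheel '[[1.5,[0,0.4,0],0],[1.5,[0,0.4,0],0],[1.5,[0,0.4,0],0],[1.5,[0,0.4,0],0],[1.5,[0,0,0],0]]'
```

```text
t: 5.25
eef_pos: [0.5684, 0.3424, 0.3751]
tcp_rot: [-3.141, -0.0, -2.881]
wrist_force: [1.6, -0.3, -1.8]
finger_gap: 0.23
grip_force: 39.6
t: 5.67
eef_pos: [0.5639, 0.3589, 0.3751]
tcp_rot: [3.141, 0.0, -2.879]
wrist_force: [1.9, 1.5, -2.2]
finger_gap: 0.228
grip_force: 39.6
```

```bash
python3 -m handwheel '[[1.5,[0,0.3,0],0],[1.5,[0,0.2,0],0],[1.5,[0,0,0],0]]'
python3 - <<'E'
from h import *
s=sense();print(s["eef_pos"],s["wrist_force"],s["tcp_rot"])
save("wrist","w5.png")
E
```

```text
t: 5.92
eef_pos: [0.5628, 0.3631, 0.3751]
tcp_rot: [3.141, -0.0, -2.88]
wrist_force: [1.2, 0.1, -1.7]
finger_gap: 0.227
grip_force: 39.6
[0.56284541 0.36307567 0.37511947] [ 1.15250264  0.12396578 -1.67108093] [ 3.14121975e+00 -7.50595236e-05 -2.88003292e+00]
```

View pics/w5.png

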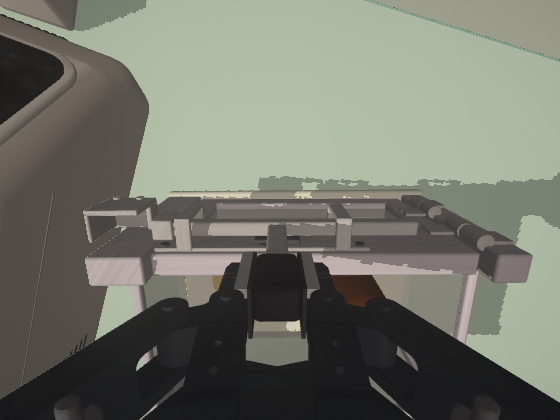

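The nose is clear of the keeper, with the bolt drawn about 30 mm. Now I'll swing along the arc (radius ≈ 139 mm), turning with the gate.

```bash
python3 -m handwheel '[[1.5,[0.5,0.04,0],0.035],[1.5,[0.7,0.06,0],0.05],[1.5,[0.7,0.06,0],0.05],[1.5,[0.7,0.06,0],0.05],[1.5,[0,0,0],0]]'
python3 -c "
from h import *
s=sense();print(s['eef_pos'],s['tcp_rot'],s['wrist_force'],s['ft_torque'])"
```

```text
t: 6.38
eef_pos: [0.5364, 0.3599, 0.3754]
tcp_rot: [3.141, -0.0, -3.066]
wrist_force: [1.7, 0.2, -2.5]
finger_gap: 0.23
grip_force: 39.6
[0.53637793 0.35993067 0.37538243] [ 3.14127151e+00 -8.95030359e-05 -3.06601085e+00] [ 1.68128879  0.17508073 -2.52162958] [ 0.05331826 -0.52964677 -0.17959104]
```

```bash
python3 -m handwheel '[[1.5,[0.7,0.06,0],0.05],[1.5,[0.7,0.06,0],0.05],[1.5,[0.7,0.06,0],0.05],[1.5,[0.7,0.06,0],0.05],[1.5,[0,0,0],0]]'
python3 -m handwheel '[[1.5,[0.7,0.06,0],0.05],[1.5,[0.7,0.06,0],0.05],[1.5,[0.6,0.05,0],0.045],[1.5,[0,0,0],0],[1.5,[0,0,0],0]]'
python3 - <<'E'
from h import *
s=sense();print(s['eef_pos'],s['tcp_rot'],s['wrist_force'],s['ft_torque'])
save("wrist","w6.png");save("top","t6.png");save("scene","s6.png")
a=cv2.imread("pics/s6.png")[190:340,220:420];b=cv2.imread("pics/w6.png")
cv2.imwrite("pics/c6.png",np.hstack([cv2.resize(a,(400,300),interpolation=2),cv2.resize(b,(400,300))]))
E
```

```text
t: 6.8
eef_pos: [0.5088, 0.3622, 0.3754]
tcp_rot: [-3.141, 0.001, 3.018]
wrist_force: [3.1, -0.8, -3.0]
finger_gap: 0.228
grip_force: 39.6
t: 7.22
eef_pos: [0.4904, 0.367, 0.3754]
tcp_rot: [-3.141, 0.002, 2.875]
wrist_force: [2.7, -1.6, -1.6]
finger_gap: 0.225
grip_force: 39.6
[0.49041503 0.36699676 0.37542351] [-3.14138132e+00  1.64993878e-03  2.87524745e+00] [ 2.71740755 -1.60883817 -1.60578445] [-0.32140509 -0.56507999 -0.09732296]
```

View pics/c6.png

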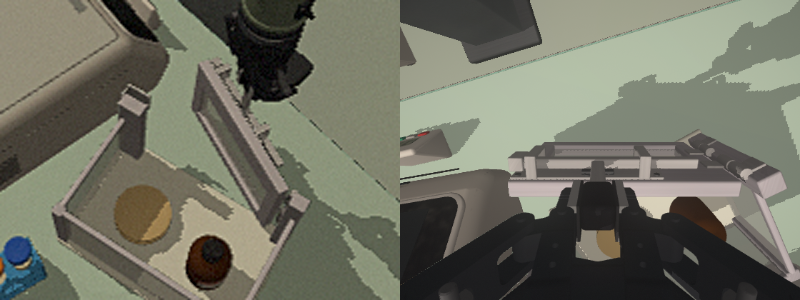

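The gate stands open at about 30° with the handle gripped, and the bystanders have not moved. I'll settle, then hand in.

```bash
python3 -m handwheel '[[1.5,[0,0,0],0],[1.5,[0,0,0],0],[1.5,[0,0,0],0],[1.5,[0,0,0],0],[1.5,[0,0,0],0]]'
python3 -c "
from bench import *
print(job_done())"
```

```text
t: 7.78
eef_pos: [0.4899, 0.3672, 0.3752]
tcp_rot: [-3.142, 0.0, 2.873]
wrist_force: [4.2, -1.9, -2.7]
finger_gap: 0.226
grip_force: 39.6
the job is handed in; nothing more can be done
None
```

The job is handed in at 7.8 s (the verdict wasn't shown): I lifted the bolt about 14 mm, drew it about 30 mm, and left the gate held by its handle at about 30°, with no sign of the keeper being forced or anything else moved.

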